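# Swap the wrong cup behind the bottles of a reagent kit

### The arm

A 7-joint arm with a two-finger parallel gripper is mounted at the origin on a cart in front of the work surface, level with it; the furniture and walls round the work are solid. World frame = base frame: x ahead of the robot, y to its left, z up, the work surface at z = 0. Lengths are in m, angles in rad, forces in N, time in s.
With the tool pointing down it reaches from about 0.4 to 0.85 m from the base axis. Payload 10.4 kg.
Tool frame: the origin (TCP) lies at the very end of the fingers, on their centre line; the grasp point (between the pads) lies 19 mm behind it; z points along the fingers, y is the line along which they close (so a half turn about z gives the same grasp; the last joint's range is limited). The gripper opens to 85 mm and grips with 20 to 120 N. Pads are 22 mm wide; open, the fingers measure 114 mm over their backs; the gripper's body (76 mm by 85 mm) begins 54 mm behind the grasp point. The pads swing forward as they close: fully open they stand 13 mm farther back than shut.
Start: joints at [-1.145, 0.332, -0.065, 1.46, 0.022, 1.35, -0.088], TCP at [0.271, 0.563, 0.195] pointing down, gripper open.
Joint ranges: [-2.6, 2.6], [-0.5, 2.12], [-1.47, 1.34], [0.16, 2.42], [-1.27, 4.41], [0.06, 2.06], [-2.6, 2.6]. Speed limits (rad/s): [2.22, 2.22, 2.79, 2.79, 3.14, 3.14, 3.14].

### API

Orientations are given as a unit quaternion [x, y, z, w].
In Python, from workcell import manip gives the robot as it stands.
- The arm moves only by the shell command python3 -m jog 'ROWS' [FORCE]. ROWS is rows parted by semicolons, their numbers by spaces, 1 to 20 of them, each of 7 numbers: a rotation vector rx, ry, rz in rad, then dx, dy, dz in m, then the opening from 0.0 (shut) to 1.0 (fully open); each row is the pose to reach, as a shift and turn from the pose commanded when the command began, along the tool's axes at that moment; what a row does not reach only later rows make up. A row lasts 1/8 s, in which the tool goes at most 0.0625 m and 0.188 rad, less where a joint would pass 70% of its speed; a pose out of reach is approached as far as the arm can. The fingers move at their own pace and stop on an object; FORCE is the grip in N (left out, the last holds). Time passes only in rows, so rows that do not move let the fingers close. It prints the time, the measured TCP pose, the force, the opening and the grip force at its end.
- manip.get_obs(): the state, without advancing time (a new reading comes with each control period).
- manip.camera(name): name is "scene" or "top" or "wrist"; returns the picture (384x512x3 uint8, blue, green, red); there is no depth.
- manip.calibration(name): a dict with "fx", "fy", "cx", "cy" (pixels), "k1" (the pictures are not rectified: a ray, as slopes to the right and down, at radius r is drawn at 1 + k1 r^2 times it, then the intrinsics apply), "world_from_camera" (4x4, takes a point from camera to world coordinates); the wrist camera has in their place "tool_from_camera" (4x4, takes a point from camera to tool coordinates, whose origin is the TCP and whose axes are the flange's). Camera axes: x right, y up, looking along -z (the intrinsics and any distortion apply to the point x, -y, -z); pixel columns grow to the right and rows downward; lengths in m; the calibration is good to about 2 mm. A picture is of the moment at which its call begins: read the wrist's pose just before it. calibration takes no time and is no camera call.
- manip.hand_in(): hands the job in; it is judged then, once.
Trained networks look in the newest picture that a camera, given by its name, has taken for a name from the list of things; names that differ only in an ending like _2 or _b are one class to them, and where a whole thing is asked for, a point or a joint stands for the part that bears it (a point fixed in the world has none). Each returns a list of dicts, best first, with "confidence" (0 to 1); they miss things now and then, are a little off and sometimes report something else, mostly with a low value. They report only what shows in the picture. A call takes as long as a camera call.
- manip.outline_of(camera, thing): "mask" (384x512 bool, what is visible of it) and "bbox" ([left, top, right, bottom] in pixels, round what is visible of it).
The state is a dict: "clock": time; "joint_pos": joint angles; "joint_velocities": joint speeds; "tau": joint torques, N m; "position": TCP position; "ee_rot": TCP orientation; "ft_force": force on the tool from outside, world axes, zero at the start; "torque": the same for the moment, N m; "grip_width": opening from 0.0 (shut) to 1.0 (fully open); "grasp_force": force on a finger pad.
Only numpy, scipy, OpenCV 4.12 (cv2) and the standard library are available. Lean on these libraries where they do the work, as an engineer would, in place of code of your own. Each camera call takes 0.05 s, during which the arm holds its last target. There are 200 camera calls.

### The job

The pocket with the yellow collar, at the back of the white reagent kit caddy, should hold the yellow-lidded cup, but a cup with another lid colour stands in it, boxed in by two bottles. First stand both bottles aside in the grey steel spill tray, then put the wrong cup into a free pocket of the blue stock rack and seat the yellow-lidded cup from that rack in the caddy, and at last put each bottle back in the caddy pocket it came from. Keep everything upright, fully seated in its pocket, and leave the other cup in the rack and the other things on the bench as they are.

Things in the scene. Friction and masses are not known exactly. Their poses are not given: they have to be found in the camera images.
- kit_caddy: White fixed caddy 128 (x) x 204 (y) x 18 mm; origin mid-underside. Pockets 13 mm deep, floor 5 mm above origin: two for bottles, 74 mm wide, at x=-20, y=-57.5 and +57.5 mm; one for a cup, 58 mm wide, at x=22, y=0, with yellow collar, mouth 19.5 mm high. A back rest at x=58 to 64 mm, 62 mm high: pinch a cup here along the caddy's y; the fingers have room once both bottles are away.
- stock_rack: Blue block fixed to the bench, 78 (x) x 230 (y) x 18 mm; origin at the middle of its underside, z up. Three cup pockets, 58 mm wide, 13 mm deep (floor 5 mm above the origin), in a row at x=0 and y=-76, 0, +76 mm. At the start two hold a cup, one is empty. Pinch cups along the rack's y (29 mm free between cups at grip height): along x the hand may meet the equipment or hanging cord behind.
- spill_tray: Empty low grey steel tray fixed to the bench, 110 (x) x 200 (y) mm, walls 3 mm thick and 11 mm high; origin at the middle of its underside, inner floor 3 mm above it. Room for both bottles, for instance at x=0, y=-48 and +48 mm.
- brown_bottle: Brown glass bottle with white cap, 115 mm tall, body 60 mm in diameter; origin at the centre of its base, z up. The cap, 32 mm in diameter, from 99 to 115 mm above the base, can be pinched from above; the shoulder widens below it. About 0.29 kg. Starts in one of the caddy's two bottle pockets.
- blue_bottle: White plastic bottle with blue cap, 100 mm tall, body 54 mm in diameter; origin at the centre of its base, z up. The cap, 30 mm in diameter, from 86 to 100 mm above the base, can be pinched from above; the shoulder widens below it. About 0.18 kg. Starts in the caddy's other bottle pocket.
- red_cup: White specimen cup with red lid, 60 mm tall, lid 52 mm in diameter, body about 47 mm wide where gripped; origin at the centre of its base, z up. Grip the body about 36 mm above the base. Starts either in the caddy (then it is the wrong cup) or in the stock rack (then it stays).
- white_cup: The same specimen cup with a white lid; origin at the centre of its base, z up. Starts either in the caddy (then it is the wrong cup) or in the stock rack (then it stays).
- yellow_cup: The same specimen cup with a yellow lid, the one that belongs in the caddy; origin at the centre of its base, z up. Starts in one of the stock rack's pockets.
- tip_box: Purple pipette tip box with clear lid, 88 x 122 x 86 mm, loose, standing behind the caddy; origin at the centre of its base. Leave alone.
- small_bottle: Small white bottle with red cap, 44 mm in diameter, 82 mm tall, loose, standing behind and to the right of the caddy; origin at the centre of its base. Leave alone.

How it is judged:
By the outcome, as a careful person would: the job done as asked, in the order asked, and still so for the second after the job is handed in, with the robot touching nothing.
It also fails if it takes over 141 s, if anything falls off the work surface, if the arm or the gripper's body presses on something with over 40 N, if the wrist force passes 120 N, or if a joint passes its speed limit or range.

## Working session

There is one attempt and no reset: what is moved stays moved. The work goes in short steps, Python scripts to look and compute and a shell command to move; the robot and the scene stay as the last step left them, time stands still between calls to the robot, and variables do not carry over. Pictures are saved under pics/ and viewed, at most 14 in all, crops included, and the job is handed in when it is done.

```bash
ls; mkdir -p pics; python3 - <<'E'
from workcell import manip
import cv2, numpy as np
o=manip.get_obs(); print({k:np.round(v,3) for k,v in o.items()})
for n in ("scene","top","wrist"):
    cv2.imwrite(f"pics/{n}0.png",manip.camera(n)); c=manip.calibration(n); print(n,{k:np.round(v,4).tolist() for k,v in c.items()})
a=cv2.imread("pics/scene0.png");b=cv2.imread("pics/top0.png")
cv2.imwrite("pics/w.png",cv2.imread("pics/wrist0.png"))
E
```

```text
pics
{'clock': np.float64(0.0), 'joint_pos': array([-1.145,  0.333, -0.065,  1.461,  0.022,  1.35 , -0.089]), 'joint_velocities': array([-0.001, -0.   , -0.001,  0.   ,  0.002, -0.002,  0.001]), 'tau': array([ 0.0000e+00, -6.2545e+01,  4.9000e-02, -3.9161e+01,  1.6000e-02,
        1.0000e-02, -0.0000e+00]), 'position': array([0.271, 0.563, 0.194]), 'ee_rot': array([ 0.223,  0.975, -0.001, -0.   ]), 'ft_force': array([ 0.135, -0.138,  0.138]), 'torque': array([ 0.007, -0.005,  0.017]), 'grasp_force': np.float64(0.0), 'grip_width': np.float64(0.999)}
scene {'fx': 370.3339, 'fy': 370.3339, 'cx': 262.7437, 'cy': 194.296, 'k1': -0.1018, 'world_from_camera': [[0.8445, 0.4215, -0.3303, 0.2381], [-0.5355, 0.6576, -0.5299, -0.5457], [-0.0061, 0.6244, 0.7811, 0.7615], [0.0, 0.0, 0.0, 1.0]]}
top {'fx': 360.9101, 'fy': 360.9101, 'cx': 259.8896, 'cy': 190.9261, 'k1': 0.0338, 'world_from_camera': [[-0.0103, 0.9964, -0.0845, 0.4562], [-0.9999, -0.01, 0.0032, -0.0236], [0.0024, 0.0845, 0.9964, 1.0657], [0.0, 0.0, 0.0, 1.0]]}
wrist {'fx': 281.4212, 'fy': 281.4212, 'cx': 253.9163, 'cy': 186.0259, 'k1': 0.0184, 'tool_from_camera': [[0.0003, 0.9627, 0.2707, 0.0699], [1.0, -0.0004, 0.0003, -0.0003], [0.0004, 0.2707, -0.9627, -0.1792], [0.0, 0.0, 0.0, 1.0]]}
```

View pics/scene0.png

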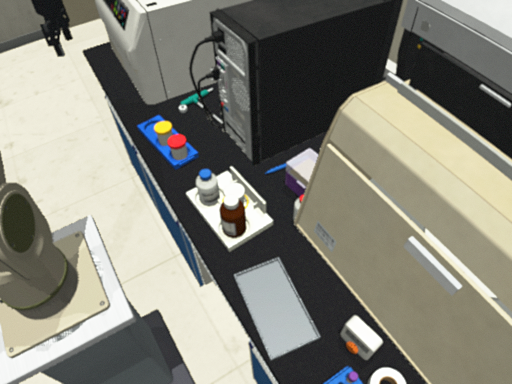

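View pics/top0.png

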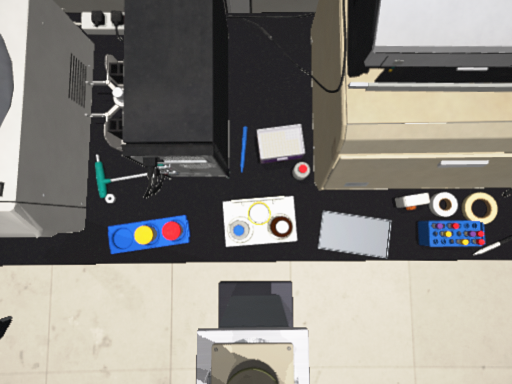

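```bash
cat > h.py <<'E'
import numpy as np, cv2
from workcell import manip
from scipy.spatial.transform import Rotation as R
def T(name,obs=None):
    c=manip.calibration(name)
    if name!="wrist": return c,np.array(c["world_from_camera"])
    o=obs or manip.get_obs(); M=np.eye(4); M[:3,:3]=R.from_quat(o["ee_rot"]).as_matrix(); M[:3,3]=o["position"]
    return c,M@np.array(c["tool_from_camera"])
def ray(name,px,obs=None):
    c,W=T(name,obs); K=np.array([[c["fx"],0,c["cx"]],[0,c["fy"],c["cy"]],[0,0,1.]])
    u=cv2.undistortPoints(np.array([[px]],float),K,np.array([c["k1"],0,0,0.]))[0,0]
    d=W[:3,:3]@np.array([u[0],-u[1],-1]); return W[:3,3],d
def at(name,px,z,obs=None):
    o,d=ray(name,px,obs); return o+d*(z-o[2])/d[2]
def proj(name,P,obs=None):
    c,W=T(name,obs); p=np.linalg.inv(W)@np.append(P,1); u=np.array([p[0],-p[1]])/-p[2]
    u=u*(1+c["k1"]*(u@u)); return np.array([c["fx"]*u[0]+c["cx"],c["fy"]*u[1]+c["cy"]])
def tri(rays):
    A=np.zeros((3,3));b=np.zeros(3)
    for o,d in rays:
        d=d/np.linalg.norm(d);Q=np.eye(3)-np.outer(d,d);A+=Q;b+=Q@o
    x=np.linalg.solve(A,b); return x,[np.linalg.norm((np.eye(3)-np.outer(d,d)/(d@d))@(x-o)) for o,d in rays]
E
python3 - <<'E'
from h import *
for n in ("scene","top"):
    manip.camera(n)
    for t in "kit_caddy stock_rack spill_tray brown_bottle blue_bottle red_cup white_cup yellow_cup tip_box small_bottle".split():
        for r in manip.outline_of(n,t)[:2]: print(n,t,round(r["confidence"],2),np.round(r["bbox"]),int(r["mask"].sum()))
print(manip.get_obs()["clock"])
E
```

```text
scene kit_caddy 0.66 [188. 167. 272. 250.] 2223
scene stock_rack 0.65 [139. 117. 200. 171.] 792
scene spill_tray 0.85 [238. 258. 318. 361.] 4918
scene brown_bottle 0.67 [220. 194. 247. 240.] 963
scene blue_bottle 0.56 [196. 166. 220. 210.] 706
scene red_cup 0.6 [165. 134. 188. 160.] 408
scene white_cup 0.67 [224. 184. 247. 200.] 250
scene yellow_cup 0.5 [154. 121. 172. 143.] 278
scene tip_box 0.84 [284. 147. 320. 194.] 1008
scene small_bottle 0.7 [189. 167. 273. 250.] 2348
scene small_bottle 0.54 [295. 197. 304. 222.] 109
top kit_caddy 0.69 [223. 194. 295. 250.] 2154
top stock_rack 0.56 [106. 216. 188. 253.] 1587
top spill_tray 0.79 [316. 209. 390. 256.] 2738
top brown_bottle 0.58 [268. 217. 290. 238.] 345
top blue_bottle 0.88 [229. 222. 251. 242.] 328
top red_cup 0.69 [162. 220. 183. 239.] 305
top red_cup 0.66 [250. 200. 264. 220.] 243
top white_cup 0.55 [250. 201. 264. 221.] 269
top yellow_cup 0.66 [132. 223. 158. 245.] 316
top tip_box 0.61 [256. 125. 304. 164.] 1524
top small_bottle 0.52 [289. 163. 308. 178.] 219
1.25
```

Scene: the rack (left) has an empty pocket at px (122,239), yellow at (144,235) and red at (172,230). The caddy has blue cap (239,230), brown bottle (281,226) and the white-lidded wrong cup at (259,212). The tray is on the right at (355,233). I'll zoom in for corners.

```bash
python3 - <<'E'
import cv2,numpy as np
a=cv2.imread("pics/top0.png")[180:265,100:400]; b=cv2.imread("pics/scene0.png")[110:370,130:330]
A=cv2.resize(a,None,fx=2.66,fy=2.66,interpolation=cv2.INTER_CUBIC)
a2=cv2.imread("pics/top0.png")[185:255,215:305]; A2=cv2.resize(a2,None,fx=4,fy=4,interpolation=cv2.INTER_CUBIC)
B=cv2.resize(b,None,fx=1.4,fy=1.4,interpolation=cv2.INTER_CUBIC)
c=np.zeros((600,800,3),np.uint8); c[:A.shape[0],:A.shape[1]]=A; c[230:230+A2.shape[0],:A2.shape[1]]=A2; c[230:594,400:680]=B
cv2.imwrite("pics/z1.png",c)
E
python3 - <<'E'
from h import *
for n,p,z in [("caddyTL",(223,200),.018),("caddyTR",(294,196),.018),("caddyBR",(297,241),.018),("caddyBL",(225,246),.018),("rTL",(108,226),.018),("rTR",(187,216),.018),("rBR",(189,243),.018),("rBL",(110,253),.018),("tTL",(322,211),.011),("tTR",(391,220),.011),("tBR",(388,258),.011),("tBL",(318,249),.011),("blue",(239,230.5),.105),("brown",(281,226),.12),("white",(259,212),.065),("y",(144,235),.065),("r",(172,230),.065)]:
    print(n,np.round(at("top",p,z),4))
E
```

```text
caddyTL [0.5196 0.0805 0.018 ]
caddyTR [ 0.5292 -0.126   0.018 ]
caddyBR [ 0.3993 -0.1322  0.018 ]
caddyBL [0.3872 0.0749 0.018 ]
rTL [0.4484 0.4098 0.018 ]
rTR [0.4744 0.1845 0.018 ]
rBR [0.397  0.1781 0.018 ]
rBL [0.3717 0.402  0.018 ]
tTL [ 0.485  -0.2075  0.011 ]
tTR [ 0.4571 -0.4066  0.011 ]
tBR [ 0.3484 -0.3932  0.011 ]
tBL [ 0.3755 -0.1932  0.011 ]
blue [0.4331 0.0297 0.105 ]
brown [ 0.444  -0.0807  0.12  ]
white [ 0.4825 -0.0237  0.065 ]
y [0.4229 0.2921 0.065 ]
r [0.4356 0.2159 0.065 ]
```

View pics/z1.png

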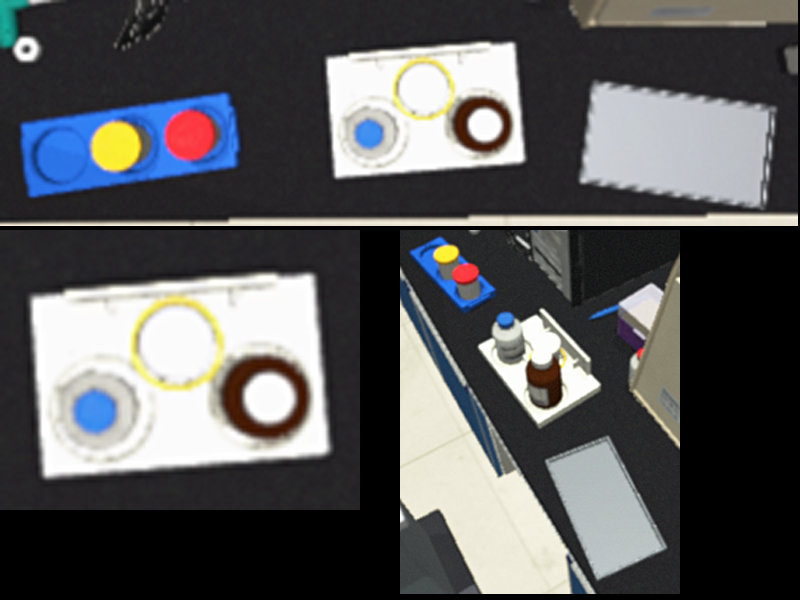

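```bash
cat >> h.py <<'E'
def go(x,y,z,yaw):
    """yaw: rotation of tool-y from world y; tool x = -world x at yaw 0"""
    o=manip.get_obs(); R0=R.from_quat(o["ee_rot"])
    c,s=np.cos(yaw),np.sin(yaw)
    Rt=R.from_matrix(np.array([[-c,-s,0],[-s,c,0],[0,0,-1.]]))
    d=R0.inv().apply(np.array([x,y,z])-o["position"]); rv=(R0.inv()*Rt).as_rotvec()
    print("rot",np.round(rv,3),"d",np.round(d,4),"rows>=",np.ceil(max(np.linalg.norm(d)/.0625,np.linalg.norm(rv)/.188)),"F",np.round(o["ft_force"],1),"t",round(float(o["clock"]),2))
E
python3 -c "
from h import *
go(.42,.25,.27,.115)"
```

```text
rot [ 0.     0.    -0.564] d [-0.27   -0.2175 -0.0753] rows>= 6.0 F [-0.4  0.6  0.1] t 1.25
```

```bash
python3 -m jog '0 0 -.1 -.045 -.036 -.0125 1;0 0 -.2 -.09 -.0725 -.025 1;0 0 -.3 -.135 -.109 -.0375 1;0 0 -.4 -.18 -.145 -.05 1;0 0 -.48 -.225 -.181 -.0628 1;0 0 -.564 -.27 -.2175 -.0753 1;0 0 -.564 -.27 -.2175 -.0753 1;0 0 -.564 -.27 -.2175 -.0753 1;0 0 -.564 -.27 -.2175 -.0753 1' 
python3 - <<'E'
from h import *
cv2.imwrite("pics/wr1.png",manip.camera("wrist"))
for t in ("yellow_cup","red_cup"):
    for r in manip.outline_of("wrist",t)[:2]: print(t,round(r["confidence"],2),np.round(r["bbox"]))
go(.43,-.025,.27,.046)
E
```

```text
clock: 2.38
position: [0.4192, 0.2513, 0.2696]
ee_rot: [-0.059, 0.998, -0.0, -0.0]
ft_force: [-0.7, -0.3, 0.8]
grip_width: 0.998
grasp_force: 0.0
yellow_cup 0.98 [266. 146. 305. 183.]
rot [-0.    -0.001  0.071] d [ 2.170e-02 -2.752e-01 -2.000e-04] rows>= 5.0 F [ 0.1  0.8 -0.5] t 2.52
```

View pics/wr1.png

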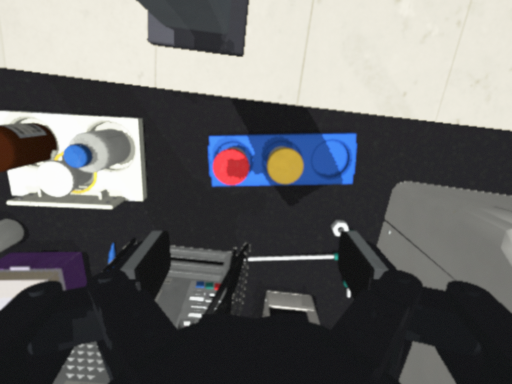

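The view shows the rack upper centre: red lid (231,167), yellow lid (285,165), empty pocket (330,157), all as in the top view. Next, the caddy.

```bash
python3 -m jog '0 0 .015 .0045 -.055 0 1;0 0 .03 .009 -.11 0 1;0 0 .045 .013 -.165 0 1;0 0 .06 .0175 -.22 0 1;0 0 .071 .0217 -.2752 0 1;0 0 .071 .0217 -.2752 0 1;0 0 .071 .0217 -.2752 0 1;0 0 .071 .0217 -.2752 0 1' 
python3 - <<'E'
from h import *
o=manip.get_obs();print(o["position"],o["ee_rot"])
cv2.imwrite("pics/wr2.png",manip.camera("wrist"))
for t in ("brown_bottle","blue_bottle","white_cup","red_cup","kit_caddy"):
    for r in manip.outline_of("wrist",t)[:2]: print(t,round(r["confidence"],2),np.round(r["bbox"]))
E
```

```text
clock: 3.52
position: [0.4302, -0.0245, 0.2699]
ee_rot: [-0.023, 1.0, -0.0, -0.0]
ft_force: [0.5, 0.7, 0.3]
grip_width: 1.002
grasp_force: 0.0
[ 0.43016183 -0.02446644  0.26985237] [-2.33538441e-02  9.99727248e-01 -8.55329532e-05 -1.45682587e-04]
brown_bottle 0.66 [186. 138. 233. 191.]
blue_bottle 0.57 [273. 137. 318. 187.]
white_cup 0.91 [235. 173. 275. 211.]
red_cup 0.74 [394. 152. 450. 189.]
kit_caddy 0.67 [235. 172. 274. 210.]
kit_caddy 0.57 [187. 128. 321. 220.]
```

View pics/wr2.png

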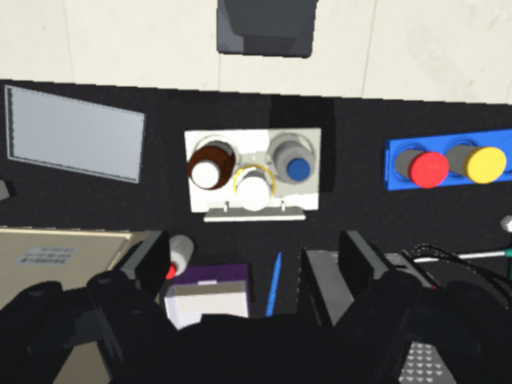

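```bash
cat > seg.py <<'E'
from h import *
def cen(img,seed,lo,hi,win):
    hsv=cv2.cvtColor(img,cv2.COLOR_BGR2HSV); m=cv2.inRange(hsv,lo,hi); x,y=seed
    k=np.zeros_like(m); k[y-win:y+win,x-win:x+win]=1; m=m*k
    n,l,s,c=cv2.connectedComponentsWithStats(m); i=1+np.argmax(s[1:,4])
    cs=cv2.findContours((l==i).astype(np.uint8),cv2.RETR_EXTERNAL,cv2.CHAIN_APPROX_NONE)[0][0]
    h=cv2.convexHull(cs); M=cv2.moments(h); return np.array([M["m10"]/M["m00"],M["m01"]/M["m00"]]),s[i]
E
python3 - <<'E'
from seg import *
o2=dict(position=np.array([ 0.43016183,-0.02446644,0.26985237]),ee_rot=[-2.33538441e-02,9.99727248e-01,-8.55e-05,-1.4568e-04])
o1=dict(position=np.array([.4192,.2513,.2696]),ee_rot=[-.059,.998,0,0])
I={n:cv2.imread(f"pics/{n}.png") for n in ("top0","scene0","wr1","wr2")}
BL=((100,140,60),(130,255,255));W=((0,0,170),(179,60,255));Y=((18,100,80),(35,255,255));RD=((0,150,60),(8,255,255))
q={"blue":[("top0",(239,230),BL,9),("scene0",(207,174),BL,9),("wr2",(298,169),BL,14)],
"brown":[("top0",(281,226),W,7),("wr2",(206,174),W,15)],
"yellow":[("top0",(144,235),Y,14),("scene0",(163,127),Y,12),("wr1",(285,165),Y,25),("wr2",(487,164),Y,22)],
"red":[("top0",(172,230),RD,14),("scene0",(177,141),RD,12),("wr1",(231,167),RD,25),("wr2",(429,170),RD,25)]}
for k,v in q.items():
    rs=[]
    for n,s,c,w in v:
        p,st=cen(I[n],s,*c,w); print(k,n,p.round(1),st)
        nm={"t":"top","s":"scene","w":"wrist"}[n[0]]; rs.append(ray(nm,p,o2 if n=="wr2" else o1 if n=="wr1" else None))
    print(k,*[np.round(a,4) for a in tri(rs)])
print("white tri",tri([ray("wrist",(256,188),o2),ray("top",(259,212))]))
for px in [(185,131),(320,128),(320,209),(191,212)]: print(at("wrist",px,.018,o2).round(4))
for px in [(5,86),(145,114),(138,183),(9,155)]: print("tray",at("wrist",px,.011,o2).round(4))
for px in [(208,136),(356,133),(356,185),(211,188)]: print("rack",at("wrist",px,.018,o1).round(4))
E
```

```text
blue top0 [238.4 229.8] [234 225  10  10  77]
blue scene0 [204.8 173.3] [198 168  14  12 117]
blue wr2 [298.  169.1] [288 159  21  21 358]
blue [0.4343 0.0315 0.1013] [0.0006 0.0005 0.001 ]
brown top0 [281.7 226.5] [276 221  12  12 124]
brown wr2 [203.8 175.6] [191 162  27  27 597]
brown [ 0.4424 -0.0831  0.1216] [0.0007 0.0007]
yellow top0 [143.7 234.5] [135 226  19  18 278]
yellow scene0 [163.1 127.1] [154 120  19  15 205]
yellow wr1 [284.6 165.4] [ 267  148   36   36 1008]
yellow wr2 [484.1 164.4] [ 465  147   40   37 1193]
yellow [0.4242 0.295  0.0596] [0.0005 0.0018 0.0009 0.001 ]Traceback (most recent call last):
  File "<stdin>", line 13, in <module>
  File "seg.py", line 7, in cen
    h=cv2.convexHull(cs); M=cv2.moments(h); return np.array([M["m10"]/M["m00"],M["m01"]/M["m00"]]),s[i]
                                                             ~~~~~~~~^~~~~~~~~
ZeroDivisionError: float division by zero
```

```bash
python3 - <<'E'
from seg import *
o2=dict(position=np.array([ 0.43016183,-0.02446644,0.26985237]),ee_rot=[-2.33538441e-02,9.99727248e-01,-8.55e-05,-1.4568e-04])
o1=dict(position=np.array([.4192,.2513,.2696]),ee_rot=[-.059,.998,0,0])
I={n:cv2.imread(f"pics/{n}.png") for n in ("top0","scene0","wr1","wr2")}
RD=((170,130,60),(179,255,255))
rs=[]
for n,s,w in [("top0",(172,230),14),("scene0",(177,141),12),("wr1",(231,167),25),("wr2",(429,170),25)]:
    p,st=cen(I[n],s,*RD,w); print(n,p.round(1),st)
    rs.append(ray({"t":"top","s":"scene","w":"wrist"}[n[0]],p,o2 if n=="wr2" else o1 if n=="wr1" else None))
print("red",tri(rs))
print("white tri",tri([ray("wrist",(256,188),o2),ray("top",(259,212))]))
for px in [(185,131),(320,128),(320,209),(191,212)]: print(at("wrist",px,.018,o2).round(4))
for px in [(5,86),(145,114),(138,183),(9,155)]: print("tray",at("wrist",px,.011,o2).round(4))
for px in [(208,136),(356,133),(356,185),(211,188)]: print("rack",at("wrist",px,.018,o1).round(4))
E
```

```text
top0 [171.  230.5] [162 222  19  18 262]
scene0 [176.9 140.6] [168 133  19  15 171]
wr1 [230.6 166.2] [213 149  36  36 959]
wr2 [428.1 169.5] [ 409  152   40   37 1111]
red (array([0.43447777, 0.21995006, 0.06011521]), [np.float64(0.0003068898388262865), np.float64(0.0019385537650174578), np.float64(0.0010574078586337288), np.float64(0.0007698249276549732)])
white tri (array([ 0.48337352, -0.02114431,  0.02224547]), [np.float64(0.0026123922032531034), np.float64(0.0026123922032531177)])
[ 0.4002 -0.1296  0.018 ]
[0.3862 0.0729 0.018 ]
[0.515  0.0873 0.018 ]
[ 0.5301 -0.1224  0.018 ]
tray [ 0.3498 -0.3893  0.011 ]
tray [ 0.3786 -0.1907  0.011 ]
tray [ 0.487  -0.2082  0.011 ]
tray [ 0.4513 -0.403   0.011 ]
rack [0.4001 0.1792 0.018 ]
rack [0.3695 0.4004 0.018 ]
rack [0.4492 0.4179 0.018 ]
rack [0.4813 0.19   0.018 ]
```

```bash
python3 -c "
from h import *
go(.4424,-.0831,.17,.05);go(.4424,-.0831,.099,.05)"
```

```text
rot [-0.    -0.    -0.005] d [-0.0096 -0.0581  0.1   ] rows>= 2.0 F [-0.4  0.9 -1. ] t 3.83
rot [-0.    -0.    -0.005] d [-0.0097 -0.0581  0.171 ] rows>= 3.0 F [-0.4  0.9 -1. ] t 3.83
```

```bash
python3 -m jog '0 0 -.005 -.0097 -.0581 .03 .7;0 0 -.005 -.0097 -.0581 .08 .7;0 0 -.005 -.0097 -.0581 .11 .7;0 0 -.005 -.0097 -.0581 .13 .7;0 0 -.005 -.0097 -.0581 .145 .7;0 0 -.005 -.0097 -.0581 .16 .7;0 0 -.005 -.0097 -.0581 .171 .7;0 0 -.005 -.0097 -.0581 .171 .7;0 0 -.005 -.0097 -.0581 .171 .7'
python3 - <<'E'
from h import *
cv2.imwrite("pics/wr3.png",manip.camera("wrist"))
E
```

```text
clock: 4.95
position: [0.4428, -0.0835, 0.0995]
ee_rot: [-0.025, 1.0, 0.0, 0.0]
ft_force: [0.3, -0.8, 0.1]
grip_width: 0.699
grasp_force: 0.0
```

View pics/wr3.png

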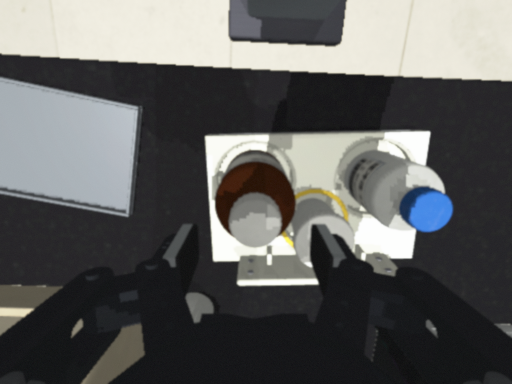

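The cap (255,220) is midway between the fingers (about 185 and 320). Closing.

```bash
python3 -m jog '0 0 0 0 0 0 0;0 0 0 0 0 0 0;0 0 0 0 0 0 0;0 0 0 0 0 0 0;0 0 0 0 0 0 0;0 0 0 0 0 0 0;0 0 0 0 0 -.02 0;0 0 0 0 0 -.04 0;0 0 0 0 0 -.04 0' 50
python3 -c "
from h import *
import math
c=np.array([.4165,-.2995]);a=-.142
Y=np.array([-math.sin(a),math.cos(a)])
print(c+Y*.048,c-Y*.048)
x,y=c-Y*.048
go(.4424,-.0835,.215,.05);go(x,y,.215,-.142);go(x,y,.12,-.142)"
```

```text
clock: 6.12
position: [0.4433, -0.0835, 0.14]
ee_rot: [-0.025, 1.0, 0.0, 0.001]
ft_force: [0.2, 0.7, -0.1]
grip_width: 0.001
grasp_force: 0.0
[ 0.42329312 -0.25198312] [ 0.40970688 -0.34701688]
rot [ 0.     0.003 -0.001] d [ 0.0007  0.0001 -0.075 ] rows>= 2.0 F [ 0.2  0.7 -0.1] t 6.12
rot [0.001 0.002 0.191] d [ 0.0463 -0.2615 -0.0752] rows>= 5.0 F [ 0.2  0.7 -0.1] t 6.12
rot [0.001 0.002 0.191] d [ 0.0466 -0.2616  0.0198] rows>= 5.0 F [ 0.2  0.7 -0.1] t 6.12
```

```bash
python3 - <<'E'
from h import *
a=manip.camera("wrist");s=manip.camera("scene")[140:260,160:300]
cv2.imwrite("pics/wr4.png",np.hstack([a[100:384,120:420],cv2.resize(s,(331,284))]))
E
```

```text
(no output)
```

View pics/wr4.png

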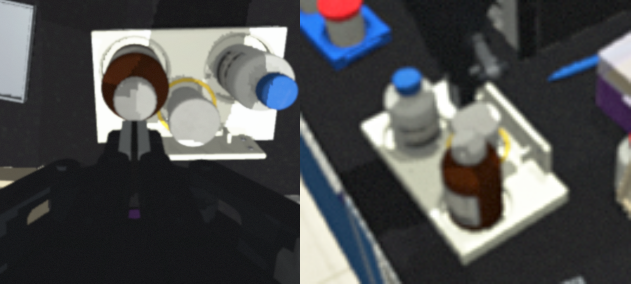

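```bash
python3 - <<'E'
from h import *
o=manip.get_obs();P=o["position"];C=np.array([.4424,-.0831,.12])
out=[]
for n,(cx,cy,w) in {"wrist":(256,215,60),"scene":(235,195,40),"top":(275,220,40)}.items():
    im=manip.camera(n).copy(); s=4 if n!="wrist" else 3
    x0,y0=cx-w,cy-w
    z=cv2.resize(im[y0:cy+w,x0:cx+w],(390,390),interpolation=cv2.INTER_CUBIC); f=390/(2*w)
    for Q,c in ((P,(0,0,255)),(P+[0,0,.05],(0,255,255)),(C,(0,255,0))):
        p=((proj(n,Q,o if n=="wrist" else None)-[x0,y0]+.5)*f).astype(int); cv2.drawMarker(z,tuple(int(v) for v in p),c,0,14,2)
    out.append(cv2.resize(z,(266,390) if 0 else (266,266)))
cv2.imwrite("pics/dbg.png",np.hstack(out))
E
```

```text
(no output)
```

View pics/dbg.png

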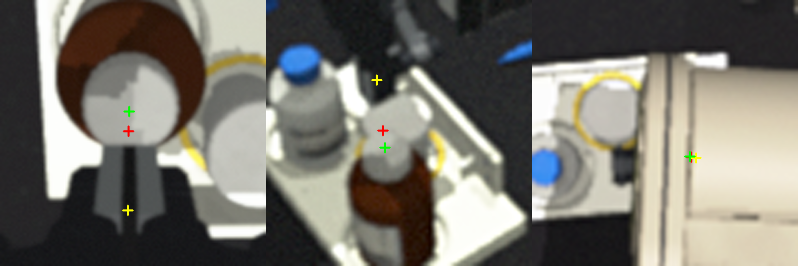

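```bash
python3 -m jog '0 0 0 .02 -.06 -.05 0;0 0 0 .04 -.12 -.08 0;0 0 0 .04 -.18 -.08 0;0 0 0 .04 -.22 -.08 0;0 0 0 .04 -.22 -.08 0;0 0 0 .04 -.22 -.08 0'
python3 - <<'E'
from h import *
o=manip.get_obs();P=o["position"];print(P)
out=[]
for n in ("wrist","scene"):
    im=manip.camera(n).copy(); w=60
    cx,cy=proj(n,P,o if n=="wrist" else None).astype(int); cy-=15*(n=="scene"); cy+=20*(n=="wrist")
    x0,y0=cx-w,cy-w
    z=cv2.resize(im[y0:cy+w,x0:cx+w],(400,400),interpolation=cv2.INTER_CUBIC); f=400/(2*w)
    z=cv2.convertScaleAbs(z,alpha=1.5,beta=30)
    for Q,c in ((P,(0,0,255)),(P+[0,0,.02],(0,255,0)),(P+[0,0,.04],(0,255,255))):
        p=((proj(n,Q,o if n=="wrist" else None)-[x0,y0]+.5)*f).astype(int); cv2.drawMarker(z,tuple(int(v) for v in p),c,0,12,1)
    out.append(z)
cv2.imwrite("pics/dbg2.png",np.hstack(out))
E
```

```text
clock: 7.12
position: [0.4131, -0.3045, 0.2182]
ee_rot: [-0.025, 1.0, 0.0, -0.001]
ft_force: [0.7, 0.9, -0.8]
grip_width: 0.002
grasp_force: 0.0
[ 0.41314812 -0.30450458  0.21822791]
```

View pics/dbg2.png

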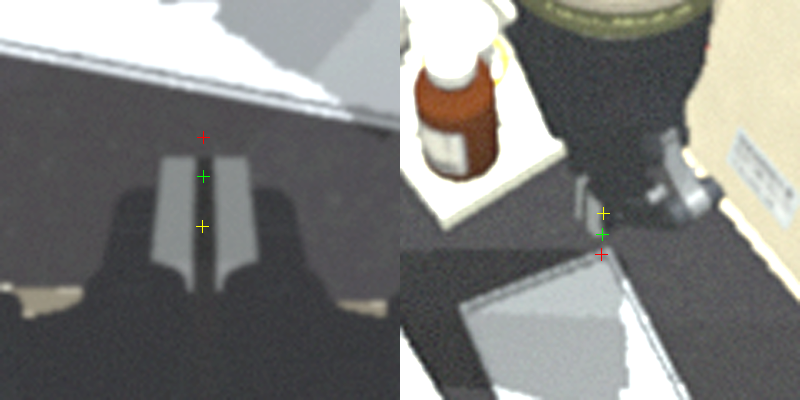

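The fingertips show about 20 mm behind the reported TCP in both views, so the grip closed just above the cap. The cap itself has not moved. I'll regrasp lower.

```bash
python3 -c "
from h import *
go(.4424,-.0831,.218,.05);go(.4424,-.0831,.084,.05)"
```

```text
rot [ 0.001 -0.     0.001] d [-0.0401  0.2188  0.0007] rows>= 4.0 F [0.1 0.  0.6] t 7.22
rot [ 0.001 -0.     0.001] d [-0.0401  0.2187  0.1347] rows>= 5.0 F [0.1 0.  0.6] t 7.22
```

```bash
python3 -m jog '0 0 0 -.01 .055 0 .7;0 0 0 -.02 .11 0 .7;0 0 0 -.03 .165 0 .7;0 0 0 -.0401 .2187 0 .7;0 0 0 -.0401 .2187 0 .7;0 0 0 -.0401 .2187 .04 .7;0 0 0 -.0401 .2187 .08 .7;0 0 0 -.0401 .2187 .1 .7;0 0 0 -.0401 .2187 .115 .7;0 0 0 -.0401 .2187 .125 .7;0 0 0 -.0401 .2187 .1347 .7;0 0 0 -.0401 .2187 .1347 .7;0 0 0 -.0401 .2187 .1347 .7'
python3 -m jog '0 0 0 0 0 0 .3;0 0 0 0 0 0 0;0 0 0 0 0 0 0;0 0 0 0 0 0 0;0 0 0 0 0 0 0' 50
```

```text
clock: 8.85
position: [0.4429, -0.0848, 0.0847]
ee_rot: [-0.025, 1.0, 0.0, 0.0]
ft_force: [0.7, 0.2, -0.2]
grip_width: 0.699
grasp_force: 0.0
clock: 9.48
position: [0.4426, -0.0847, 0.0843]
ee_rot: [-0.025, 1.0, 0.0, 0.0]
ft_force: [-0.8, -0.1, -0.3]
grip_width: 0.006
grasp_force: 0.0
```

```bash
python3 - <<'E'
from h import *
o=manip.get_obs();P=o["position"]
out=[]
for n in ("wrist","scene"):
    im=manip.camera(n).copy(); w=60 if n=="wrist" else 40
    cx,cy=proj(n,P,o if n=="wrist" else None).astype(int); cy-=15*(n=="scene"); cy+=10*(n=="wrist")
    x0,y0=cx-w,cy-w
    z=cv2.resize(im[y0:cy+w,x0:cx+w],(400,400),interpolation=cv2.INTER_CUBIC); f=400/(2*w)
    z=cv2.convertScaleAbs(z,alpha=1.3,beta=20)
    for Q,c in ((P,(0,0,255)),(P+[0,0,.02],(0,255,0)),(P+[0,0,.04],(0,255,255))):
        p=((proj(n,Q,o if n=="wrist" else None)-[x0,y0]+.5)*f).astype(int); cv2.drawMarker(z,tuple(int(v) for v in p),c,0,12,1)
    out.append(z)
cv2.imwrite("pics/dbg3.png",np.hstack(out))
E
```

```text
(no output)
```

View pics/dbg3.png

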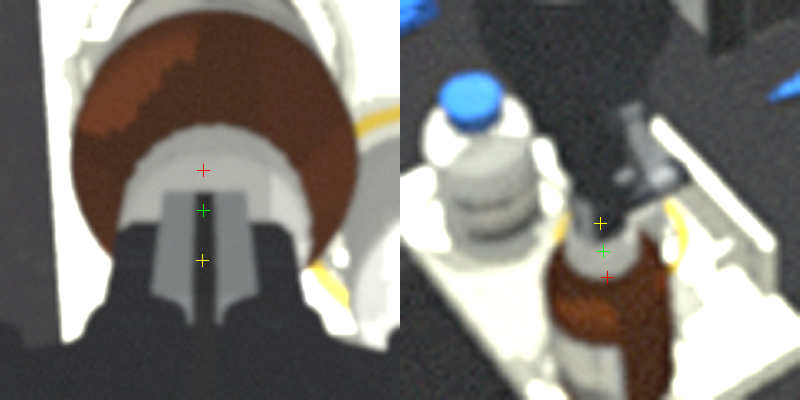

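The closed tips sit just on top of the cap with x and y correct, so the real tips are about 36 mm behind the reported TCP. I'll go lower again.

```bash
python3 -m jog '0 0 0 0 .0015 -.02 .7;0 0 0 0 .0015 -.02 .7;0 0 0 0 .0015 -.02 .7;0 0 0 0 .0015 -.01 .7;0 0 0 0 .0015 0 .7;0 0 0 0 .0015 .008 .7;0 0 0 0 .0015 .016 .7;0 0 0 0 .0015 .016 .7'
python3 -m jog '0 0 0 0 0 0 .3;0 0 0 0 0 0 0;0 0 0 0 0 0 0;0 0 0 0 0 0 0;0 0 0 0 0 0 0' 50
```

```text
clock: 10.58
position: [0.442, -0.0833, 0.0676]
ee_rot: [-0.025, 1.0, -0.0, -0.001]
ft_force: [0.3, -0.1, -0.8]
grip_width: 0.7
grasp_force: 0.0
clock: 11.2
position: [0.443, -0.0832, 0.0689]
ee_rot: [-0.025, 1.0, 0.0, 0.001]
ft_force: [-0.7, 0.8, 5.7]
grip_width: 0.354
grasp_force: 49.7
```

```bash
python3 -m jog '0 0 0 0 0 -.01 0;0 0 0 0 0 -.03 0;0 0 0 0 0 -.06 0;0 0 0 0 0 -.095 0;0 0 0 0 0 -.11 0;0 0 0 0 0 -.11 0;0 0 0 0 0 -.11 0' 60
python3 -c "
from h import *
x,y=.4097,-.347
go(x,y,.18,-.142)
go(x,y,.068,-.142)"
```

```text
clock: 12.08
position: [0.4417, -0.0832, 0.177]
ee_rot: [-0.025, 1.0, -0.0, -0.001]
ft_force: [-0.6, 0.2, -1.9]
grip_width: 0.346
grasp_force: 59.6
rot [-0.    -0.002  0.191] d [ 0.045  -0.2619 -0.0029] rows>= 5.0 F [-0.6  0.2 -1.9] t 12.07
rot [-0.    -0.002  0.191] d [ 0.0448 -0.2619  0.1091] rows>= 5.0 F [-0.6  0.2 -1.9] t 12.07
```

```bash
python3 -m jog '0 0 .02 .004 -.025 0 0;0 0 .05 .011 -.065 0 0;0 0 .08 .019 -.11 0 0;0 0 .11 .027 -.155 0 0;0 0 .14 .034 -.2 0 0;0 0 .17 .04 -.235 0 0;0 0 .191 .045 -.2619 0 0;0 0 .191 .045 -.2619 0 0;0 0 .191 .045 -.2619 .03 0;0 0 .191 .045 -.2619 .06 0;0 0 .191 .045 -.2619 .085 0;0 0 .191 .045 -.2619 .098 0;0 0 .191 .045 -.2619 .104 0;0 0 .191 .045 -.2619 .107 0;0 0 .191 .045 -.2619 .107 0'
python3 -c "
from h import *
manip.camera('wrist')
go(.4097,-.347,.0675,-.142)"
```

```text
clock: 13.95
position: [0.4107, -0.3472, 0.0717]
ee_rot: [0.071, 0.997, -0.0, 0.0]
ft_force: [-0.8, -0.2, -3.5]
grip_width: 0.346
grasp_force: 60.0
rot [-0.     0.001  0.   ] d [0.0011 0.0001 0.0043] rows>= 1.0 F [-0.3 -0.2 -2.9] t 14.0
```

```bash
python3 -m jog '0 0 0 0 0 .002 0;0 0 0 0 0 .004 0;0 0 0 0 0 .004 0'
```

```text
clock: 14.38
position: [0.4104, -0.347, 0.0672]
ee_rot: [0.071, 0.997, 0.0, -0.0]
ft_force: [0.6, -0.1, -3.5]
grip_width: 0.349
grasp_force: 60.0
```

```bash
python3 -m jog '0 0 0 0 0 .001 0;0 0 0 0 0 .001 .4;0 0 0 0 0 .001 .5;0 0 0 0 0 .001 .65;0 0 0 0 0 .001 .65;0 0 0 0 0 -.02 .65;0 0 0 0 0 -.06 .65;0 0 0 0 0 -.11 .65;0 0 0 0 0 -.11 .65;0 0 0 0 0 -.11 .65'
python3 - <<'E'
from h import *
import math
go(.4343,.0315,.18,.05);go(.4343,.0315,.053,.05)
E
```

```text
clock: 15.62
position: [0.4104, -0.3467, 0.1767]
ee_rot: [0.071, 0.997, 0.0, -0.0]
ft_force: [0.5, -0.3, -0.9]
grip_width: 0.648
grasp_force: 0.0
rot [ 0.001 -0.    -0.192] d [ 0.0296  0.3778 -0.003 ] rows>= 7.0 F [ 0.5 -0.3 -0.9] t 15.62
rot [ 0.001 -0.    -0.192] d [0.0296 0.3777 0.124 ] rows>= 7.0 F [ 0.5 -0.3 -0.9] t 15.62
```

```bash
python3 -m jog '0 0 -.03 .0045 .055 0 .65;0 0 -.06 .009 .11 0 .65;0 0 -.09 .0135 .17 0 .65;0 0 -.12 .018 .23 0 .65;0 0 -.15 .023 .29 0 .65;0 0 -.18 .028 .345 0 .65;0 0 -.192 .0296 .3777 0 .65;0 0 -.192 .0296 .3777 0 .65;0 0 -.192 .0296 .3777 .05 .65;0 0 -.192 .0296 .3777 .09 .65;0 0 -.192 .0296 .3777 .11 .65;0 0 -.192 .0296 .3777 .123 .65;0 0 -.192 .0296 .3777 .123 .65;0 0 -.192 .0296 .3777 .123 .65'
python3 -m jog '0 0 0 0 0 0 .3;0 0 0 0 0 0 0;0 0 0 0 0 0 0;0 0 0 0 0 0 0;0 0 0 0 0 0 0' 40
```

```text
clock: 17.38
position: [0.435, 0.0309, 0.055]
ee_rot: [-0.025, 1.0, 0.0, 0.001]
ft_force: [0.6, 0.6, -0.5]
grip_width: 0.651
grasp_force: 0.0
clock: 18.0
position: [0.4352, 0.0313, 0.0551]
ee_rot: [-0.025, 1.0, 0.0, 0.001]
ft_force: [-1.7, 0.4, 6.4]
grip_width: 0.309
grasp_force: 39.4
```

```bash
python3 -m jog '0 0 0 0 0 -.01 0;0 0 0 0 0 -.03 0;0 0 0 0 0 -.06 0;0 0 0 0 0 -.095 0;0 0 0 0 0 -.12 0;0 0 0 0 0 -.12 0;0 0 0 0 0 -.12 0' 50
python3 - <<'E'
from seg import *
manip.camera("top")
for t in("brown_bottle","blue_bottle"):
    for r in manip.outline_of("top",t)[:1]: print(t,r["confidence"],r["bbox"])
print(proj("top",np.array([.4097,-.347,.118])))
go(.4233,-.252,.176,-.142);go(.4233,-.252,.053,-.142)
E
```

```text
clock: 18.88
position: [0.434, 0.0309, 0.1737]
ee_rot: [-0.025, 1.0, -0.0, -0.0]
ft_force: [0.3, -0.4, -0.8]
grip_width: 0.309
grasp_force: 49.3
brown_bottle 0.67 [362.2, 229.7, 390.9, 250.9]
[383.7566231  238.33992749]
rot [-0.001 -0.002  0.192] d [ 0.0248 -0.282  -0.0024] rows>= 5.0 F [ 0.4 -0.3 -1.4] t 19.02
rot [-0.001 -0.002  0.192] d [ 0.0246 -0.2819  0.1206] rows>= 5.0 F [ 0.4 -0.3 -1.4] t 19.02
```

```bash
python3 -m jog '0 0 .02 .002 -.025 0 0;0 0 .05 .006 -.07 0 0;0 0 .08 .01 -.12 0 0;0 0 .11 .015 -.17 0 0;0 0 .14 .019 -.22 0 0;0 0 .17 .023 -.26 0 0;0 0 .192 .0248 -.282 0 0;0 0 .192 .0248 -.282 0 0;0 0 .192 .0248 -.282 .03 0;0 0 .192 .0248 -.282 .06 0;0 0 .192 .0248 -.282 .09 0;0 0 .192 .0248 -.282 .11 0;0 0 .192 .0248 -.282 .116 0;0 0 .192 .0248 -.282 .119 0;0 0 .192 .0248 -.282 .119 0;0 0 .192 .0248 -.282 .12 0'
python3 -c "
from h import *
go(.4233,-.252,.053,-.142)"
```

```text
clock: 21.02
position: [0.4244, -0.2519, 0.0549]
ee_rot: [0.071, 0.997, 0.0, 0.001]
ft_force: [-0.5, -1.0, -1.7]
grip_width: 0.304
grasp_force: 49.5
rot [0.    0.001 0.   ] d [ 0.001  -0.0002  0.0019] rows>= 1.0 F [-0.5 -1.  -1.7] t 21.02
```

Lower the last 2 mm, release, lift, and look.

```bash
python3 -m jog '0 0 0 0 0 .001 0;0 0 0 0 0 .002 0;0 0 0 0 0 .002 0;0 0 0 0 0 .002 .4;0 0 0 0 0 .002 .5;0 0 0 0 0 .002 .6;0 0 0 0 0 .002 .6;0 0 0 0 0 -.02 .6;0 0 0 0 0 -.06 .6;0 0 0 0 0 -.12 .6;0 0 0 0 0 -.17 .8;0 0 0 0 0 -.17 1;0 0 0 0 0 -.17 1'
python3 - <<'E'
from h import *
go(.44,-.1,.22,.05)
E
```

```text
clock: 22.65
position: [0.4237, -0.2516, 0.2237]
ee_rot: [0.071, 0.997, 0.0, -0.0]
ft_force: [0.8, -0.5, -0.2]
grip_width: 1.0
grasp_force: 0.0
rot [ 0.001 -0.    -0.192] d [0.0052 0.1524 0.0038] rows>= 3.0 F [ 0.8 -0.5 -0.2] t 22.65
```

```bash
python3 -m jog '0 0 -.06 .002 .04 0 1;0 0 -.12 .004 .09 0 1;0 0 -.192 .0052 .1524 0 1;0 0 -.192 .0052 .1524 0 1;0 0 -.192 .0052 .1524 0 1;0 0 -.192 .0052 .1524 0 1'
python3 - <<'E'
from h import *
import json
o=manip.get_obs(); cv2.imwrite("pics/wa.png",manip.camera("wrist"))
json.dump([list(o["position"]),list(o["ee_rot"])],open("oa.json","w"))
for t in ("white_cup","brown_bottle","blue_bottle"):
    for r in manip.outline_of("wrist",t)[:1]: print(t,r["confidence"],np.round(r["bbox"]))
E
python3 -m jog '0 0 0 0 .05 0 1;0 0 0 0 .1 0 1;0 0 0 0 .1 0 1;0 0 0 0 .1 0 1;0 0 0 0 .1 0 1'
python3 - <<'E'
from h import *
import json
o=manip.get_obs(); cv2.imwrite("pics/wb.png",manip.camera("wrist"))
json.dump([list(o["position"]),list(o["ee_rot"])],open("ob.json","w"))
for t in ("white_cup",):
    for r in manip.outline_of("wrist",t)[:1]: print(t,r["confidence"],np.round(r["bbox"]))
cv2.imwrite("pics/wab.png",np.hstack([cv2.imread("pics/wa.png")[80:300,:400],cv2.imread("pics/wb.png")[80:300,100:500]]))
E
```

```text
clock: 23.4
position: [0.4398, -0.1016, 0.2238]
ee_rot: [-0.024, 1.0, -0.0, -0.001]
ft_force: [0.9, -0.5, 0.6]
grip_width: 1.002
grasp_force: 0.0
white_cup 0.86 [294. 173. 335. 222.]
brown_bottle 0.59 [  1. 104.  97. 159.]
blue_bottle 0.62 [102. 120. 169. 171.]
clock: 24.22
position: [0.4354, -0.0017, 0.2243]
ee_rot: [-0.024, 1.0, 0.0, 0.0]
ft_force: [-0.2, -0.2, -0.7]
grip_width: 0.998
grasp_force: 0.0
white_cup 0.55 [216. 176. 257. 220.]
```

View pics/wab.png

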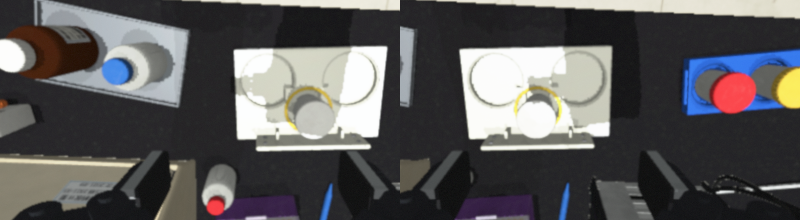

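```bash
python3 - <<'E'
from h import *
import json
o={}
for k in "ab":
    p,q=json.load(open(f"o{k}.json")); o[k]=dict(position=np.array(p),ee_rot=q)
for k in "ab":
    g=cv2.cvtColor(cv2.imread(f"pics/w{k}.png"),cv2.COLOR_BGR2GRAY)
    cs=cv2.HoughCircles(cv2.medianBlur(g,3),cv2.HOUGH_GRADIENT,1,12,param1=90,param2=13,minRadius=17,maxRadius=32)
    c=cs[0]; m=(c[:,1]>130)&(c[:,1]<225)&(c[:,0]>150)&(c[:,0]<400); print(k,c[m][:8].round(1).tolist())
print("lid",tri([ray("wrist",(314.5,200),o["a"]),ray("wrist",(236.5,199),o["b"])]))
for k,l in (("a",[(269,159),(349,157)]),("b",[(196,158),(278,156)])):
    for p in l: print("pocket",k,at("wrist",p,.018,o[k]).round(4))
for k,l in (("a",[(235,128),(386,126),(386,218),(236,219)]),("b",[(160,128),(309,126),(310,216),(168,217)])):
    for p in l: print("caddy",k,at("wrist",p,.018,o[k]).round(4))
E
```

```text
a [[349.5, 156.5, 27.0], [267.5, 159.5, 27.899999618530273], [314.5, 192.5, 22.399999618530273], [316.5, 205.5, 24.600000381469727], [151.5, 143.5, 21.0], [304.5, 182.5, 17.899999618530273], [155.5, 155.5, 27.0]]
b [[197.5, 157.5, 25.799999237060547], [277.5, 158.5, 28.0], [239.5, 197.5, 31.399999618530273], [235.5, 185.5, 21.299999237060547], [278.5, 189.5, 31.399999618530273]]
lid (array([ 0.48064307, -0.02163495,  0.06003112]), [np.float64(0.00028113791275452023), np.float64(0.00028113791275463646)])
pocket a [ 0.4381 -0.0806  0.018 ]
pocket a [0.4301 0.0293 0.018 ]
pocket b [ 0.4374 -0.0815  0.018 ]
pocket b [0.4291 0.0316 0.018 ]
caddy a [ 0.3983 -0.1288  0.018 ]
caddy a [0.3863 0.0725 0.018 ]
caddy a [0.517  0.0955 0.018 ]
caddy a [ 0.5293 -0.1234  0.018 ]
caddy b [ 0.3991 -0.1293  0.018 ]
caddy b [0.3867 0.0702 0.018 ]
caddy b [0.5154 0.0847 0.018 ]
caddy b [ 0.527  -0.1231  0.018 ]
```

Both bottles stand in the tray, and the white-lidded cup measures (0.481, -0.022) with its lid at 60 mm. Going for it.

```bash
python3 -c "
from h import *
go(.480,-.022,.10,.062);go(.480,-.022,0,.062)"
```

```text
rot [ 0.     0.    -0.014] d [-0.0436 -0.0228  0.1243] rows>= 3.0 F [-0.8  0.4 -0.7] t 24.32
rot [ 0.     0.    -0.014] d [-0.0436 -0.0228  0.2243] rows>= 4.0 F [-0.8  0.4 -0.7] t 24.32
```

```bash
python3 -m jog '0 0 -.014 -.0436 -.0228 .03 1;0 0 -.014 -.0436 -.0228 .08 1;0 0 -.014 -.0436 -.0228 .11 1;0 0 -.014 -.0436 -.0228 .11 1;0 0 -.014 -.0436 -.0228 .15 1;0 0 -.014 -.0436 -.0228 .185 1;0 0 -.014 -.0436 -.0228 .205 1;0 0 -.014 -.0436 -.0228 .215 1;0 0 -.014 -.0436 -.0228 .223 1;0 0 -.014 -.0436 -.0228 .223 1'
python3 - <<'E'
from h import *
o=manip.get_obs();P=o["position"];im=manip.camera("wrist");cv2.imwrite("pics/cup.png",np.hstack([cv2.resize(im[120:320,130:390],(416,320)),cv2.resize(manip.camera("scene")[140:260,180:320],(373,320))]))
E
```

```text
clock: 25.58
position: [0.4803, -0.0209, 0.0017]
ee_rot: [-0.032, 0.999, 0.0, 0.0]
ft_force: [0.6, -1.0, -0.1]
grip_width: 1.002
grasp_force: 0.0
```

View pics/cup.png

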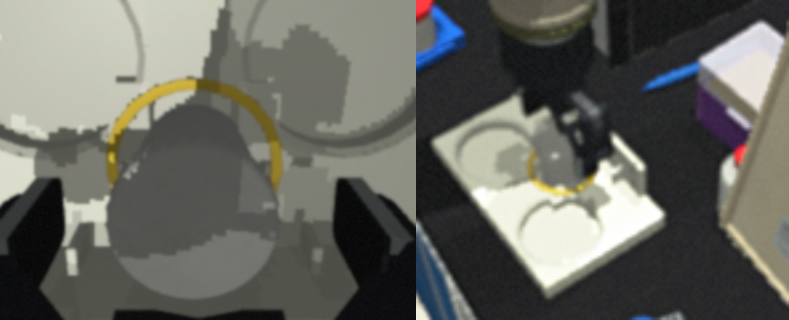

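```bash
python3 -m jog '0 0 0 0 0 .005 1;0 0 0 0 0 .009 1;0 0 0 0 0 .013 1;0 0 0 0 0 .013 1;0 0 0 0 0 .013 .7;0 0 0 0 0 .013 .4;0 0 0 0 0 .013 0;0 0 0 0 0 .013 0;0 0 0 0 0 .013 0;0 0 0 0 0 .013 0' 30
```

```text
clock: 26.92
position: [0.4802, -0.021, -0.0115]
ee_rot: [-0.032, 0.999, 0.0, 0.0]
ft_force: [-0.0, -0.5, 5.7]
grip_width: 0.53
grasp_force: 30.7
```

```bash
python3 -m jog '0 0 0 0 0 -.01 0;0 0 0 0 0 -.03 0;0 0 0 0 0 -.06 0;0 0 0 0 0 -.1 0;0 0 0 0 0 -.12 0;0 0 0 0 0 -.12 0' 40
python3 -c "
from h import *
go(.4143,.370,.108,.132);go(.4143,.370,-.0115,.132)"
```

```text
clock: 27.68
position: [0.4808, -0.0206, 0.1097]
ee_rot: [-0.032, 0.999, 0.001, 0.001]
ft_force: [-0.5, 0.5, -0.3]
grip_width: 0.531
grasp_force: 40.9
rot [ 0.001  0.003 -0.068] d [0.0412 0.3941 0.0021] rows>= 7.0 F [-0.5  0.5 -0.3] t 27.68
rot [ 0.001  0.003 -0.068] d [0.0415 0.394  0.1216] rows>= 7.0 F [-0.5  0.5 -0.3] t 27.68
```

```bash
python3 -m jog '0 0 -.01 .002 .025 0 0;0 0 -.02 .006 .07 0 0;0 0 -.03 .012 .125 0 0;0 0 -.04 .018 .18 0 0;0 0 -.05 .024 .235 0 0;0 0 -.06 .03 .29 0 0;0 0 -.065 .036 .345 0 0;0 0 -.068 .0405 .38 0 0;0 0 -.068 .0413 .394 0 0;0 0 -.068 .0413 .394 0 0;0 0 -.068 .0413 .394 0 0'
python3 - <<'E'
from h import *
o=manip.get_obs();cv2.imwrite("pics/pl.png",cv2.resize(manip.camera("wrist")[80:320,100:420],(640,480)))
go(.4143,.370,.05,.132);go(.4143,.370,-.0115,.132)
E
```

```text
clock: 29.05
position: [0.4141, 0.3677, 0.108]
ee_rot: [-0.065, 0.998, -0.0, -0.0]
ft_force: [-0.0, -0.9, -0.6]
grip_width: 0.531
grasp_force: 40.9
rot [-0.    -0.    -0.002] d [-0.0004  0.0022  0.0582] rows>= 1.0 F [-0.8 -0.1 -1.6] t 29.1
rot [-0.    -0.    -0.002] d [-0.0004  0.0022  0.1197] rows>= 2.0 F [-0.8 -0.1 -1.6] t 29.1
```

View pics/pl.png

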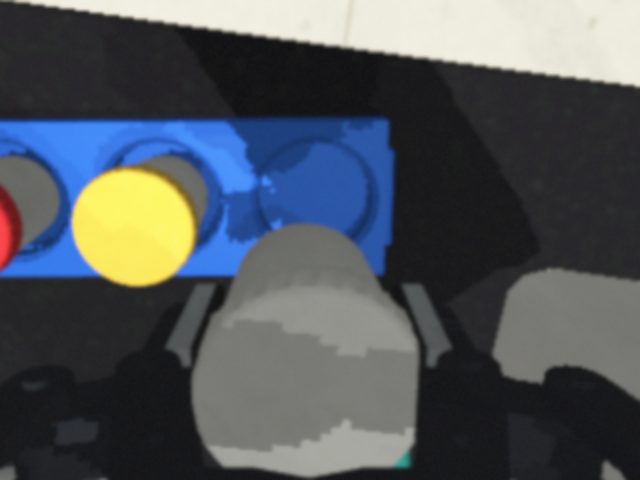

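```bash
python3 - <<'E'
from h import *
for p in [(258.5,178),(258.5,176)]: print(at("wrist",p,.018))
print("yellow",at("wrist",(100+135/2,80+227/2),.065))
print(at("wrist",(100+388/2,80+119/2),.018),at("wrist",(100+384/2,80+274/2),.018))
E
```

```text
[0.411191   0.37230324 0.018     ]
[0.40918012 0.37203106 0.018     ]
yellow [0.42247607 0.29727005 0.065     ]
[0.36948869 0.40066944 0.018     ] [0.44757323 0.4118928  0.018     ]
```

```bash
python3 -m jog '0 0 0 .0017 .0038 .03 0;0 0 0 .0017 .0038 .06 0;0 0 0 .0017 .0038 .08 0;0 0 0 .0017 .0038 .095 0;0 0 0 .0017 .0038 .102 0;0 0 0 .0017 .0038 .107 0;0 0 0 .0017 .0038 .111 0;0 0 0 .0017 .0038 .114 0;0 0 0 .0017 .0038 .117 0;0 0 0 .0017 .0038 .117 0'
```

```text
clock: 30.35
position: [0.4112, 0.3731, -0.0088]
ee_rot: [-0.066, 0.998, -0.0, -0.0]
ft_force: [-0.9, 0.2, -0.1]
grip_width: 0.532
grasp_force: 40.9
```

```bash
python3 -m jog '0 0 0 0 0 .0015 0;0 0 0 0 0 .003 0;0 0 0 0 0 .003 0;0 0 0 0 0 .003 .6;0 0 0 0 0 .003 .7;0 0 0 0 0 .003 .7;0 0 0 0 0 -.02 .7;0 0 0 0 0 -.06 .72;0 0 0 0 0 -.11 .72;0 0 0 0 0 -.15 .72;0 0 0 0 0 -.15 .72;0 0 0 0 0 -.15 .72'
python3 - <<'E'
from h import *
manip.camera("top")
for t in("white_cup","yellow_cup","red_cup"):
    for r in manip.outline_of("top",t)[:2]: print(t,round(r["confidence"],2),np.round(r["bbox"]))
print(proj("top",np.array([.4115,.373,.065])))
go(.4237,.2957,.14,.132)
go(.4237,.2957,-.012,.132)
E
```

```text
clock: 31.85
position: [0.4109, 0.3729, 0.1406]
ee_rot: [-0.066, 0.998, -0.0, -0.0]
ft_force: [-0.1, -0.0, -1.3]
grip_width: 0.718
grasp_force: 0.0
white_cup 0.8 [108. 229. 128. 249.]
yellow_cup 0.85 [134. 222. 156. 247.]
red_cup 0.76 [160. 222. 182. 239.]
[114.05621342 239.61294861]
rot [-0.001 -0.001  0.   ] d [-0.0027 -0.078   0.0002] rows>= 2.0 F [-0.3  0.2  0.5] t 32.05
rot [-0.001 -0.001  0.   ] d [-0.0029 -0.0777  0.1522] rows>= 3.0 F [-0.3  0.2  0.5] t 32.05
```

```bash
python3 -m jog '0 0 0 -.0015 -.04 0 .72;0 0 0 -.0028 -.0778 0 .72;0 0 0 -.0028 -.0778 0 .72;0 0 0 -.0028 -.0778 0 .72'
python3 - <<'E'
from seg import *
o=manip.get_obs();im=manip.camera("wrist");cv2.imwrite("pics/y.png",im)
p0=proj("wrist",np.array([.4237,.2957,.065]),o).astype(int);print(p0)
p,st=cen(im,tuple(p0),(18,90,60),(38,255,255),40);print(p,st,at("wrist",p,.065,o))
r=manip.outline_of("wrist","white_cup")
if r:
    print(r[0]["confidence"],r[0]["bbox"])
    m=r[0]["mask"];print("proj exp",proj("wrist",np.array([.4115,.373,.065]),o))
E
```

```text
clock: 32.55
position: [0.424, 0.2969, 0.141]
ee_rot: [-0.066, 0.998, 0.0, -0.0]
ft_force: [-0.0, 0.5, 0.5]
grip_width: 0.72
grasp_force: 0.0
[252 183]
[252.25526075 182.06610247] [ 226  155   53   55 2220] [0.42211399 0.29548988 0.065     ]
0.88 [301.0, 151.4, 362.1, 208.2]
proj exp [335.77280132 181.80658514]
```

```bash
python3 -m jog '0 0 0 .0006 -.0013 .04 .72;0 0 0 .0006 -.0013 .07 .72;0 0 0 .0006 -.0013 .09 .72;0 0 0 .0006 -.0013 .11 .72;0 0 0 .0006 -.0013 .125 .72;0 0 0 .0006 -.0013 .14 .72;0 0 0 .0006 -.0013 .153 .72;0 0 0 .0006 -.0013 .153 .72'
python3 -m jog '0 0 0 0 0 0 .5;0 0 0 0 0 0 0;0 0 0 0 0 0 0;0 0 0 0 0 0 0;0 0 0 0 0 0 0' 30
```

```text
clock: 33.65
position: [0.4234, 0.2947, -0.0126]
ee_rot: [-0.066, 0.998, -0.0, -0.001]
ft_force: [-0.5, -0.9, 0.3]
grip_width: 0.721
grasp_force: 0.0
clock: 34.28
position: [0.4243, 0.2954, -0.0112]
ee_rot: [-0.066, 0.998, 0.0, 0.0]
ft_force: [-1.0, 0.1, 6.3]
grip_width: 0.53
grasp_force: 31.0
```

Gripped on the body. Lift it and carry it to the caddy.

```bash
python3 -m jog '0 0 0 0 0 -.01 0;0 0 0 0 0 -.03 0;0 0 0 0 0 -.06 0;0 0 0 0 0 -.1 0;0 0 0 0 0 -.12 0;0 0 0 0 0 -.12 0' 40
python3 -c "
from h import *
go(.4798,-.0215,.108,.062);go(.4798,-.0215,-.0115,.062)"
```

```text
clock: 35.02
position: [0.4245, 0.2956, 0.1099]
ee_rot: [-0.066, 0.998, 0.001, 0.001]
ft_force: [0.0, -0.2, -0.7]
grip_width: 0.525
grasp_force: 40.9
rot [0.002 0.002 0.07 ] d [-0.013  -0.3216  0.0013] rows>= 6.0 F [ 0.  -0.2 -0.7] t 35.02
rot [0.002 0.002 0.07 ] d [-0.0127 -0.3218  0.1208] rows>= 6.0 F [ 0.  -0.2 -0.7] t 35.02
```

```bash
python3 -m jog '0 0 .01 -.001 -.025 0 0;0 0 .02 -.003 -.075 0 0;0 0 .035 -.005 -.13 0 0;0 0 .05 -.007 -.185 0 0;0 0 .06 -.01 -.24 0 0;0 0 .07 -.012 -.29 0 0;0 0 .07 -.013 -.3216 0 0;0 0 .07 -.013 -.3216 0 0;0 0 .07 -.013 -.3216 .03 0;0 0 .07 -.013 -.3216 .05 0'
python3 - <<'E'
from seg import *
o=manip.get_obs();im=manip.camera("wrist");cv2.imwrite("pics/p2.png",im);manip.camera("top")
go(.4798,-.0215,-.0115,.062)
for n in ("scene",):
    i2=manip.camera(n)
# collar visible part in wrist view (yellow, thin) vs expected circle
hsv=cv2.cvtColor(im,cv2.COLOR_BGR2HSV);m=cv2.inRange(hsv,(18,90,60),(38,255,255));ys,xs=np.where(m);print(len(xs),xs.min(),xs.max(),ys.min(),ys.max())
cols={}
for y in range(ys.min(),ys.min()+40,4):
    x=xs[ys==y]; print(y,x.min() if len(x) else None,x.max() if len(x) else None,len(x))
for t in np.linspace(0,6.28,9)[:-1]: print(proj("wrist",np.array([.4798+.031*np.cos(t),-.0215+.031*np.sin(t),.0195]),o).round())
E
```

```text
clock: 36.28
position: [0.4777, -0.0218, 0.0565]
ee_rot: [-0.031, 1.0, 0.0, -0.001]
ft_force: [0.3, 0.9, -0.3]
grip_width: 0.528
grasp_force: 40.9
rot [-0.001 -0.005  0.001] d [-0.0035  0.0003  0.0674] rows>= 2.0 F [-0.2  0.6  0.4] t 36.38
10688 199 308 158 318
158 245 261 17
162 233 272 40
166 227 279 21
170 222 283 18
174 219 286 14
178 216 289 13
182 214 291 12
186 213 293 12
190 211 294 12
194 211 294 11
[251. 235.]
[278. 226.]
[292. 202.]
[283. 175.]
[256. 162.]
[228. 171.]
[215. 197.]
[226. 223.]
```

The collar centre in the wrist view matches the planned point to about 1 mm. Seating the cup.

```bash
python3 -m jog '0 0 0 -.002 0 .02 0;0 0 0 -.002 0 .035 0;0 0 0 -.002 0 .045 0;0 0 0 -.002 0 .052 0;0 0 0 -.002 0 .057 0;0 0 0 -.002 0 .061 0;0 0 0 -.002 0 .064 0;0 0 0 -.002 0 .064 0'
```

```text
clock: 37.42
position: [0.4811, -0.0219, -0.0058]
ee_rot: [-0.031, 1.0, 0.0, -0.0]
ft_force: [-0.5, 0.2, 0.6]
grip_width: 0.529
grasp_force: 40.9
```

```bash
python3 -m jog '0 0 0 .001 0 .002 0;0 0 0 .001 0 .0035 0;0 0 0 .001 0 .005 0;0 0 0 .001 0 .005 0;0 0 0 .001 0 .005 0'
```

```text
clock: 38.05
position: [0.4802, -0.022, -0.0107]
ee_rot: [-0.031, 1.0, 0.0, 0.0]
ft_force: [-0.2, 0.2, 0.1]
grip_width: 0.53
grasp_force: 40.9
```

```bash
python3 -m jog '0 0 0 0 0 .001 0;0 0 0 0 0 .001 .6;0 0 0 0 0 .001 .75;0 0 0 0 0 .001 .85;0 0 0 0 0 .001 .85;0 0 0 0 0 -.02 .85;0 0 0 0 0 -.07 .85;0 0 0 0 0 -.13 .7;0 0 0 0 0 -.19 .65;0 0 0 0 0 -.21 .65;0 0 0 0 0 -.21 .65;0 0 0 0 0 -.21 .65'
python3 - <<'E'
from seg import *
o=manip.get_obs();im=manip.camera("wrist")
p0=proj("wrist",np.array([.480,-.022,.065]),o);print(p0)
hsv=cv2.cvtColor(im,cv2.COLOR_BGR2HSV);m=cv2.inRange(hsv,(18,90,60),(38,255,255));ys,xs=np.where(m);print(len(xs),xs.min(),xs.max(),ys.min(),ys.max())
e=[proj("wrist",np.array([.480+.026*np.cos(t),-.022+.026*np.sin(t),.065]),o) for t in np.linspace(0,6.28,40)]; print(np.min(e,0),np.max(e,0))
go(.4244,-.2518,.18,-.142);go(.4244,-.2518,.053,-.142)
E
```

```text
clock: 39.55
position: [0.4795, -0.022, 0.1982]
ee_rot: [-0.031, 1.0, -0.0, -0.001]
ft_force: [-0.2, 0.4, -0.2]
grip_width: 0.649
grasp_force: 0.0
[253.71381358 171.40427209]
1846 228 279 137 192
[230.89885592 148.54426757] [276.57685185 193.23614215]
rot [-0.001 -0.002  0.204] d [ 0.0691 -0.2258  0.0182] rows>= 4.0 F [ 1.1 -0.2 -0. ] t 39.6
rot [-0.001 -0.002  0.204] d [ 0.0689 -0.2258  0.1452] rows>= 5.0 F [ 1.1 -0.2 -0. ] t 39.6
```

The yellow cup is seated, with its lid bottom edge at row 192 against 193 expected. Fetch the blue bottle.

```bash
python3 -m jog '0 0 .05 .017 -.055 0 .65;0 0 .1 .034 -.11 0 .65;0 0 .15 .051 -.165 0 .65;0 0 .204 .069 -.2258 0 .65;0 0 .204 .069 -.2258 0 .65;0 0 .204 .069 -.2258 .05 .65;0 0 .204 .069 -.2258 .09 .65;0 0 .204 .069 -.2258 .115 .65;0 0 .204 .069 -.2258 .13 .65;0 0 .204 .069 -.2258 .144 .65;0 0 .204 .069 -.2258 .144 .65;0 0 .204 .069 -.2258 .144 .65'
python3 -m jog '0 0 0 0 0 0 .4;0 0 0 0 0 0 0;0 0 0 0 0 0 0;0 0 0 0 0 0 0;0 0 0 0 0 0 0' 40
```

```text
clock: 41.1
position: [0.4258, -0.2518, 0.0559]
ee_rot: [0.071, 0.997, -0.0, 0.0]
ft_force: [-0.2, 0.1, -0.0]
grip_width: 0.652
grasp_force: 0.0
clock: 41.72
position: [0.426, -0.2518, 0.056]
ee_rot: [0.071, 0.997, 0.0, 0.001]
ft_force: [-0.9, 1.4, 4.9]
grip_width: 0.308
grasp_force: 39.2
```

```bash
python3 -m jog '0 0 0 0 0 -.01 0;0 0 0 0 0 -.03 0;0 0 0 0 0 -.06 0;0 0 0 0 0 -.095 0;0 0 0 0 0 -.12 0;0 0 0 0 0 -.12 0;0 0 0 0 0 -.12 0' 50
python3 -c "
from h import *
go(.4325,.031,.176,.062);go(.4325,.031,.058,.062)"
```

```text
clock: 42.6
position: [0.4249, -0.2514, 0.1747]
ee_rot: [0.071, 0.997, 0.0, -0.0]
ft_force: [0.3, 0.8, -1.1]
grip_width: 0.304
grasp_force: 49.2
rot [ 0.001 -0.001 -0.204] d [ 0.0324  0.2806 -0.0011] rows>= 5.0 F [ 0.3  0.8 -1.1] t 42.6
rot [ 0.001 -0.001 -0.204] d [0.0323 0.2806 0.1169] rows>= 5.0 F [ 0.3  0.8 -1.1] t 42.6
```

```bash
python3 -m jog '0 0 -.02 .003 .025 0 0;0 0 -.05 .008 .07 0 0;0 0 -.08 .014 .12 0 0;0 0 -.11 .02 .17 0 0;0 0 -.14 .025 .22 0 0;0 0 -.17 .03 .26 0 0;0 0 -.204 .0324 .2806 0 0;0 0 -.204 .0324 .2806 0 0;0 0 -.204 .0324 .2806 .03 0;0 0 -.204 .0324 .2806 .06 0;0 0 -.204 .0324 .2806 .085 0;0 0 -.204 .0324 .2806 .1 0;0 0 -.204 .0324 .2806 .108 0;0 0 -.204 .0324 .2806 .113 0;0 0 -.204 .0324 .2806 .113 0'
python3 -c "
from h import *
go(.4325,.031,.058,.062)"
```

```text
clock: 44.48
position: [0.4331, 0.0306, 0.0625]
ee_rot: [-0.031, 1.0, 0.0, 0.0]
ft_force: [-1.4, 0.6, -0.6]
grip_width: 0.303
grasp_force: 49.3
rot [0. 0. 0.] d [0.0006 0.0004 0.0045] rows>= 1.0 F [-1.4  0.6 -0.6] t 44.48
```

```bash
python3 -m jog '0 0 0 0 0 .002 0;0 0 0 0 0 .004 0;0 0 0 0 0 .004 0;0 0 0 0 0 .004 0'
python3 -m jog '0 0 0 0 0 .001 0;0 0 0 0 0 .001 .4;0 0 0 0 0 .001 .5;0 0 0 0 0 .001 .6;0 0 0 0 0 .001 .65;0 0 0 0 0 -.02 .65;0 0 0 0 0 -.06 .65;0 0 0 0 0 -.11 .65;0 0 0 0 0 -.13 .65;0 0 0 0 0 -.13 .65;0 0 0 0 0 -.13 .65'
python3 - <<'E'
from h import *
go(.4106,-.347,.188,-.142);go(.4106,-.347,.066,-.142)
E
```

```text
clock: 44.98
position: [0.433, 0.0307, 0.0584]
ee_rot: [-0.031, 1.0, 0.0, 0.0]
ft_force: [0.1, 0.4, -0.8]
grip_width: 0.305
grasp_force: 49.3
clock: 46.35
position: [0.4324, 0.0306, 0.1873]
ee_rot: [-0.031, 1.0, -0.0, -0.001]
ft_force: [0.1, -0.8, -1.3]
grip_width: 0.653
grasp_force: 0.0
rot [-0.    -0.001  0.204] d [ 0.0452 -0.3755 -0.0005] rows>= 7.0 F [ 0.1 -0.8 -1.3] t 46.35
rot [-0.    -0.001  0.204] d [ 0.0451 -0.3755  0.1215] rows>= 7.0 F [ 0.1 -0.8 -1.3] t 46.35
```

```bash
python3 -m jog '0 0 .03 .0065 -.055 0 .65;0 0 .06 .013 -.11 0 .65;0 0 .09 .02 -.17 0 .65;0 0 .12 .027 -.23 0 .65;0 0 .16 .034 -.285 0 .65;0 0 .19 .04 -.335 0 .65;0 0 .204 .0452 -.3755 0 .65;0 0 .204 .0452 -.3755 0 .65;0 0 .204 .0452 -.3755 .05 .65;0 0 .204 .0452 -.3755 .085 .65;0 0 .204 .0452 -.3755 .105 .65;0 0 .204 .0452 -.3755 .1215 .65;0 0 .204 .0452 -.3755 .1215 .65;0 0 .204 .0452 -.3755 .1215 .65'
python3 -m jog '0 0 0 0 0 0 .45;0 0 0 0 0 0 0;0 0 0 0 0 0 0;0 0 0 0 0 0 0;0 0 0 0 0 0 0' 50
python3 -m jog '0 0 0 0 0 -.01 0;0 0 0 0 0 -.03 0;0 0 0 0 0 -.06 0;0 0 0 0 0 -.095 0;0 0 0 0 0 -.12 0;0 0 0 0 0 -.12 0;0 0 0 0 0 -.12 0' 60
python3 -c "
from h import *
go(.4405,-.0825,.188,.062);go(.4405,-.0825,.069,.062)"
```

```text
clock: 48.1
position: [0.4116, -0.3473, 0.0677]
ee_rot: [0.071, 0.997, -0.0, 0.001]
ft_force: [0.2, -0.1, -0.4]
grip_width: 0.649
grasp_force: 0.0
clock: 48.72
position: [0.4117, -0.3474, 0.0678]
ee_rot: [0.071, 0.997, -0.0, 0.001]
ft_force: [-0.4, 0.1, 6.5]
grip_width: 0.349
grasp_force: 49.2
clock: 49.6
position: [0.4109, -0.3465, 0.1863]
ee_rot: [0.071, 0.997, 0.0, -0.0]
ft_force: [-0.1, 0.3, -2.7]
grip_width: 0.344
grasp_force: 59.5
rot [ 0.001 -0.    -0.204] d [ 0.008   0.2655 -0.0015] rows>= 5.0 F [-0.1  0.3 -2.7] t 49.6
rot [ 0.001 -0.    -0.204] d [0.0079 0.2654 0.1175] rows>= 5.0 F [-0.1  0.3 -2.7] t 49.6
```

```bash
python3 -m jog '0 0 -.02 .001 .025 0 0;0 0 -.05 .002 .07 0 0;0 0 -.08 .003 .12 0 0;0 0 -.11 .005 .17 0 0;0 0 -.14 .006 .215 0 0;0 0 -.18 .007 .25 0 0;0 0 -.204 .008 .2655 0 0;0 0 -.204 .008 .2655 0 0;0 0 -.204 .008 .2655 .03 0;0 0 -.204 .008 .2655 .06 0;0 0 -.204 .008 .2655 .085 0;0 0 -.204 .008 .2655 .1 0;0 0 -.204 .008 .2655 .108 0;0 0 -.204 .008 .2655 .113 0;0 0 -.204 .008 .2655 .113 0'
python3 -c "
from h import *
go(.4405,-.0825,.0698,.062)"
```

```text
clock: 51.48
position: [0.4409, -0.083, 0.0739]
ee_rot: [-0.031, 1.0, -0.0, 0.0]
ft_force: [0.4, 0.2, -2.7]
grip_width: 0.345
grasp_force: 60.0
rot [-0.  0.  0.] d [0.0003 0.0006 0.0041] rows>= 1.0 F [ 0.4  0.2 -2.7] t 51.48
```

```bash
python3 -m jog '0 0 0 0 0 .002 0;0 0 0 0 0 .004 0;0 0 0 0 0 .004 0;0 0 0 0 0 .004 0'
python3 -m jog '0 0 0 0 0 .001 0;0 0 0 0 0 .001 .4;0 0 0 0 0 .001 .5;0 0 0 0 0 .001 .6;0 0 0 0 0 .001 .65;0 0 0 0 0 -.02 .65;0 0 0 0 0 -.06 .65;0 0 0 0 0 -.11 .65;0 0 0 0 0 -.16 .65;0 0 0 0 0 -.19 .65;0 0 0 .02 .06 -.19 .65;0 0 0 .02 .06 -.19 .65;0 0 0 .02 .06 -.19 .65'
python3 - <<'E'
from h import *
w=manip.camera("wrist");s=manip.camera("scene");
cv2.imwrite("pics/fin.png",np.hstack([cv2.resize(w[60:300,80:512],(500,278)),cv2.resize(s[105:265,120:285],(287,278))]))
E
```

```text
clock: 51.98
position: [0.4409, -0.0829, 0.0699]
ee_rot: [-0.031, 1.0, 0.0, 0.0]
ft_force: [0.2, 1.2, -0.2]
grip_width: 0.347
grasp_force: 60.1
clock: 53.6
position: [0.417, -0.0245, 0.2597]
ee_rot: [-0.031, 1.0, 0.0, 0.0]
ft_force: [-0.3, -0.2, 0.5]
grip_width: 0.651
grasp_force: 0.0
```

View pics/fin.png

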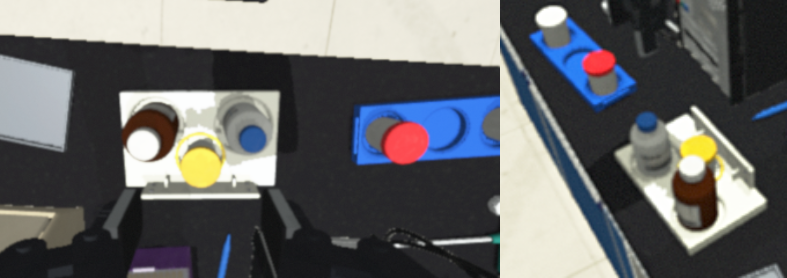

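The brown cap is at (145,145), yellow lid (201,165) and blue cap (252,138) in the caddy. The red cup is unmoved, the white cup is in the far rack pocket, and the tray is empty. One numeric check of the heights and tilt, then hand in.

```bash
python3 - <<'E'
from seg import *
o=manip.get_obs();W=((0,0,150),(179,60,255));BL=((100,120,50),(130,255,255));Y=((18,90,60),(38,255,255))
ims={n:manip.camera(n) for n in("wrist","scene")}
def pt(n,g,c,w):
    P=proj(n,np.array(g),o if n=="wrist" else None).astype(int); p,s=cen(ims[n],tuple(int(v) for v in P),*c,w); return ray(n,p,o if n=="wrist" else None)
for k,g,c in(("blue",(.433,.031,.105),BL),("yellow",(.48,-.022,.065),Y),("brown",(.4405,-.083,.12),W),("white",(.4115,.373,.065),W)):
    try: print(k,*[np.round(a,4) for a in tri([pt(n,g,c,{"wrist":20,"scene":11}[n]) for n in (("wrist","scene"))])])
    except Exception as e: print(k,e)
E
```

```text
blue [0.431  0.0313 0.1   ] [0.0005 0.0005]
yellow [ 0.4786 -0.0239  0.0626] [0.0021 0.0021]
brown [ 0.4387 -0.0814  0.1234] [0.0059 0.0059]
white attempt to get argmax of an empty sequence
```

```bash
python3 -c "
from workcell import manip
print(manip.hand_in())"
```

```text
the job is handed in; nothing more can be done
None
```

I handed the job in at about 54 s: the yellow-lidded cup is in the yellow-collar pocket, the white-lidded cup is in the rack's free pocket, both bottles are back in their own caddy pockets, and the red cup was left untouched.

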